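Load the rotary reading stage and wind it on one division

TASK

With the stage's cam clamp still locked, stand every jar from the bench upright in a cup of its own on the turntable, fully down; any cups will do. Then turn the cam clamp the full quarter turn to unlocked, wind the worm-drive crank knob clockwise (it takes up to three turns) until the next line on the turntable's rim stands at the pointer of the reading head, and turn the clamp back to locked. Never wind while the clamp is locked, and leave the calculator, the carton and the marker where they are.

Things in the scene. Friction and masses are not known exactly. Their poses are not given: they have to be found in the camera images.
- jar1: Squat amber glass jar with a white flat cap, standing upright on the bench; one of 3 or 4 alike (absent ones read None). 66 mm tall overall; glass 44 mm diameter for the lowest 50 mm, cap 40 mm diameter for the top 16 mm. About 0.15 kg, with a heavy foot (centre of mass about 17 mm up), so that it stands firmly. Origin: centre of its underside; z points up through the cap.
- jar2: Squat amber glass jar with a white flat cap, standing upright on the bench; one of 3 or 4 alike (absent ones read None). 66 mm tall overall; glass 44 mm diameter for the lowest 50 mm, cap 40 mm diameter for the top 16 mm. About 0.15 kg, with a heavy foot (centre of mass about 17 mm up), so that it stands firmly. Origin: centre of its underside; z points up through the cap.
- jar3: Squat amber glass jar with a white flat cap, standing upright on the bench; one of 3 or 4 alike (absent ones read None). 66 mm tall overall; glass 44 mm diameter for the lowest 50 mm, cap 40 mm diameter for the top 16 mm. About 0.15 kg, with a heavy foot (centre of mass about 17 mm up), so that it stands firmly. Origin: centre of its underside; z points up through the cap.
- jar4: Squat amber glass jar with a white flat cap, standing upright on the bench; one of 3 or 4 alike (absent ones read None). 66 mm tall overall; glass 44 mm diameter for the lowest 50 mm, cap 40 mm diameter for the top 16 mm. About 0.15 kg, with a heavy foot (centre of mass about 17 mm up), so that it stands firmly. Origin: centre of its underside; z points up through the cap.
- cup0 (a point): Centre of the floor inside one of the six equal round plastic cups that stand on the turntable, 76 mm from its centre and 60 degrees apart (neighbours 76 mm apart), mouths up; all empty at the start. Cup: inner diameter 50 mm, wall 3.5 mm, rim 22 mm above this point. This point is 57 mm above the bench. It moves with the turntable.
- cup1 (a point): Centre of the floor inside one of the six equal round plastic cups that stand on the turntable, 76 mm from its centre and 60 degrees apart (neighbours 76 mm apart), mouths up; all empty at the start. Cup: inner diameter 50 mm, wall 3.5 mm, rim 22 mm above this point. This point is 57 mm above the bench. It moves with the turntable.
- cup2 (a point): Centre of the floor inside one of the six equal round plastic cups that stand on the turntable, 76 mm from its centre and 60 degrees apart (neighbours 76 mm apart), mouths up; all empty at the start. Cup: inner diameter 50 mm, wall 3.5 mm, rim 22 mm above this point. This point is 57 mm above the bench. It moves with the turntable.
- cup3 (a point): Centre of the floor inside one of the six equal round plastic cups that stand on the turntable, 76 mm from its centre and 60 degrees apart (neighbours 76 mm apart), mouths up; all empty at the start. Cup: inner diameter 50 mm, wall 3.5 mm, rim 22 mm above this point. This point is 57 mm above the bench. It moves with the turntable.
- cup4 (a point): Centre of the floor inside one of the six equal round plastic cups that stand on the turntable, 76 mm from its centre and 60 degrees apart (neighbours 76 mm apart), mouths up; all empty at the start. Cup: inner diameter 50 mm, wall 3.5 mm, rim 22 mm above this point. This point is 57 mm above the bench. It moves with the turntable.
- cup5 (a point): Centre of the floor inside one of the six equal round plastic cups that stand on the turntable, 76 mm from its centre and 60 degrees apart (neighbours 76 mm apart), mouths up; all empty at the start. Cup: inner diameter 50 mm, wall 3.5 mm, rim 22 mm above this point. This point is 57 mm above the bench. It moves with the turntable.
- table_centre (a point): Centre of the upper face of the aluminium turntable disc (216 mm diameter, 55 mm above the bench). A 28 mm wide, 10 mm high steel hub stands here. A short black line on the rim lies radially outside each cup. The turntable belongs to the stage, which is fixed to the bench; its frame turns with the table.
- turntable (a joint): Angle of the turntable, rad, growing clockwise seen from above. At 0 a line stands at the pointer; at 1.047 (60 degrees, one division) the next line stands at the pointer, and that is the aim. It starts somewhere from 0 to 0.26. It is driven by the worm only: 1/18 of the crank's angle. It stays where it is left; no stop at the line (it can be wound past and back).
- pointer (a point): Tip of the small dark pointer on the grey reading head (block 50 by 50 mm, 90 mm tall, standing beyond the rim; its nearer face is 10 mm outside the rim). 55 mm above the bench, 2 mm outside the turntable's rim. The line from table_centre to here is the stage's own x axis.
- crank (a joint): Angle of the crank knob, rad, growing clockwise seen from above; the axis is vertical. 18 turns of the knob make one turn of the table, so one division is 3 turns (18.85 rad). Stiffness: friction of about 0.05 N m (about 2 N at the handle); it stays where it is left. Stops only at -1.8 and 27. The table line is reached at 18.85.
- crank_axis (a point): Centre of the upper face of the crank knob, a black disc 68 mm in diameter and 12 mm thick, 87 mm above the bench, on top of the white gearbox beside the turntable (box top 70 mm above the bench, 235 by 100 mm), 175 mm from the turntable's centre. Its frame turns with the knob, x towards the handle.
- crank_handle (a point): On the upright round steel handle of the crank knob: 16 mm diameter, standing 50 mm above the disc, 25 mm off the knob's axis. This point is on the handle's axis, 30 mm above the disc and 20 mm below the handle's top. The handle spins freely on its pin, so a gripper holding it can lead it round in a circle without turning.
- clamp (a joint): Angle of the cam clamp, rad, growing clockwise seen from above. 0 = locked (bar in line with the stage's x axis), 1.571 = unlocked (bar across), with stops at both. It starts at 0 to 0.12 and stays where it is left (friction about 0.04 N m). The lock does not physically hold the table, but winding against it is forbidden.
- clamp_grip (a point): On the axis of the cam clamp's black bar, at the height to grip (107 mm above the bench, 7 mm below the bar's top). The bar is 42 mm long along this frame's x, 14 mm wide along its y and 32 mm tall, on a round foot, on the white gearbox, 110 mm from the crank's axis.
- calculator: Black desk calculator, 150 by 105 by 22 mm, lying loose; bystander. Origin: centre of its underside.
- carton: Dark blue carton, 100 by 200 by 75 mm, loose; bystander. Origin: centre of its underside.
- marker: Black marker pen lying loose, 140 mm long, 16 mm thick; bystander. Origin: on its underside, 50 mm from its blunt end.
There are look-alikes about, which are no part of the job. What is shaped like the jar4 but blue or red is not meant. What is shaped like the jar2 but purple or yellow is not meant.

How it is judged:
By the outcome, as a careful person would: the job done as asked, in the order asked, and still so for the second after the job is handed in, with the robot touching nothing.
Of jar1, jar2, jar3, jar4 only 3 to 4 are there at a start; the rules pass over those that are not, and their reading is None.
At some moment in a run one of jar1, jar2, jar3, jar4 may be knocked a few centimetres aside while the robot is not near it.
It also fails if it takes over 210 s, if anything falls off the work surface, if the arm or the gripper's body presses on something with over 40 N, if the wrist force passes 120 N, or if a joint passes its speed limit or range.

ROBOT

A 6-joint arm with a two-finger parallel gripper is mounted at the origin on the work surface. World frame = base frame: x ahead of the robot, y to its left, z up, the work surface at z = 0. Lengths are in m, angles in degrees, forces in N, time in s.
With the tool pointing down it reaches from about 0.35 to 0.875 m from the base axis. Payload 4.2 kg.
Tool frame: the origin (TCP) lies midway between the tips of the shut fingers; the grasp point (between the pads) lies 19 mm behind it (pinch_z is the distance from the TCP to the grasp point, in m); z points along the fingers, y is the line along which they close (so a half turn about z gives the same grasp; the last joint's range is limited). The gripper opens to 87 mm and grips with 3 to 60 N. Pads are 19 mm wide; open, the fingers measure 117 mm over their backs; the gripper's body (75 mm by 190 mm) begins 51 mm behind the grasp point.
Start: joints at [-59.84, 22.042, 0.453, 0, -68.411, -14.817], TCP at [0.165, -0.603, 0.2] pointing down, gripper open.
Joint ranges: [-179.83, 179.83], [-69.29, 118.12], [-61.27, 80.66], [-181.25, 117.63], [-171.15, -9.14], [-177.46, 177.46]. Speed limits (degrees/s): [159.86, 159.86, 180, 180, 180, 180].

INTERFACE

Orientations are given as [roll, pitch, yaw] about the fixed x, y, z axes, in that order (R = Rz(yaw) Ry(pitch) Rx(roll)).
In Python, from plant import observe, camera, hand_in, pinch_z gives the robot as it stands.
- The arm moves only by the tool drive_tool, never from a script. Its argument "motion" is a list of rows, each a list of 3 entries, a list of its own where there are three numbers: the shift along the tool's x, y, z in cm, then the turn, a rotation vector about the tool's x, y, z in rad, then the gripper's target within -1 to 1 (shut at 1, half-way at 0, fully open at -1). In form: [[[x, y, z], [ax, ay, az], hand], ...]. A call has 1 to 8 rows; each row is the pose to reach, as a shift and turn from the pose commanded when the call began, along the tool's axes at that moment; what a row does not reach only later rows make up. A row lasts 1/8 s, in which the tool goes at most 62.5 mm and 10.7 degrees, less where a joint would pass 70% of its speed; a pose out of reach is approached as far as the arm can. A call with a gripper value outside its range is refused whole. The fingers move at their own pace and stop on an object; "newtons" is the grip in N (left out, the last holds). Time passes only in rows, so rows that repeat a pose let the fingers close. It gives the time, the measured TCP pose, the force, the opening and the grip force at its end, in the units of the state.
- observe(): the state, without advancing time (a new reading comes with each control period).
- camera(name): name is "scene" or "top"; returns a dict with "img" (420x560x3 uint8, red, green, blue), "range_z" (420x560 float32, m along the optical axis (not along the pixel's ray), 0 where there is no reading), "fx", "fy", "cx", "cy" (pixels), "extrinsics" (4x4, takes a point from camera to world coordinates). Camera axes: x right, y up, looking along -z (the intrinsics and any distortion apply to the point x, -y, -z); pixel columns grow to the right and rows downward; lengths in m; the calibration is good to about 2 mm. A picture is of the moment at which its call begins.
- hand_in(): hands the job in; it is judged then, once.
The state is a dict: "time_s": time; "joint_pos": joint angles; "qvel": joint speeds; "joint_torque": joint torques, N m; "position": TCP position; "eef_rot": TCP orientation; "ft_force": force on the tool from outside, world axes, zero at the start; "torque": the same for the moment, N m; "finger_gap": opening from 0.0 (shut) to 1.0 (fully open); "finger_force": force on a finger pad.
Only numpy, scipy, OpenCV 4.12 (cv2) and the standard library are available. Lean on these libraries where they do the work, as an engineer would, in place of code of your own. Each camera call takes 0.05 s, during which the arm holds its last target. There are 200 camera calls.

## Working session

There is one attempt and no reset: what is moved stays moved. The work goes in short steps, Python scripts to look and compute and a tool call to move; the robot and the scene stay as the last step left them, time stands still between calls to the robot, and variables do not carry over. Pictures are saved under pics/ and viewed, at most 14 in all, crops included, and the job is handed in when it is done.

Besides the shell and the picture viewer there is one more tool, called after ">>>" as a command line: name --argument value ..., lists and objects as JSON in quotes. drive_tool: Moves the arm, as the interface text tells. Its arguments: {"type":"object","properties":{"motion":{"type":"array"},"newtons":{"type":"number"}},"required":["motion"]}

```bash
mkdir -p pics; ls; cat > h.py <<'E'
import numpy as np, cv2
from plant import observe, camera, hand_in, pinch_z
def snap(n):
    c=camera(n); np.savez(''+n+'.npz',**{k:np.array(v) for k,v in c.items()}); return c
def load(n): return dict(np.load(''+n+'.npz'))
def pt(c,u,v,d=None):
    if d is None: d=c['range_z'][int(v),int(u)]
    p=np.array([(u-c['cx'])/c['fx']*d,-(v-c['cy'])/c['fy']*d,-d,1]); return (c['extrinsics']@p)[:3]
def ptz(c,u,v,z):
    a=c['extrinsics'][:3,3]; b=pt(c,u,v,1.0); t=(z-a[2])/(b[2]-a[2]); return a+t*(b-a)
def proj(c,P):
    q=np.linalg.inv(c['extrinsics'])@np.append(P,1); return c['cx']+c['fx']*q[0]/-q[2], c['cy']-c['fy']*q[1]/-q[2]
E
python3 - <<'E'
from h import *
print(observe(),pinch_z)
for n in('scene','top'):
    c=snap(n); print({k:(v if k not in('img','range_z') else v.shape) for k,v in c.items()})
    cv2.imwrite(f'pics/{n}0.png',cv2.resize(c['img'][:,:,::-1],(800,600)))
E
```

```text
pics
{'time_s': 0.0, 'joint_pos': array([-5.98428400e+01,  2.20932872e+01,  3.78910054e-01, -2.82338648e-02,
       -6.84114810e+01, -1.48150425e+01]), 'qvel': array([0.06623922, 0.09716994, 0.03871094, 0.04013998, 0.10049347,
       0.05804625]), 'joint_torque': array([-2.89591671e-04, -3.90665174e+01,  1.87399936e+01,  4.21955913e+00,
        1.09657366e-02, -2.05873976e-04]), 'position': array([ 0.16518405, -0.60209289,  0.19852907]), 'eef_rot': array([ 1.79871616e+02, -6.82407022e-03, -1.64668292e+02]), 'ft_force': array([-0.41658137,  0.70677707, -0.38752494]), 'torque': array([ 0.00472661, -0.02599536, -0.00999727]), 'finger_force': 0.0, 'finger_gap': 0.9988158032568739} 0.0187
{'img': (420, 560, 3), 'range_z': (420, 560), 'fx': 422.03281378819185, 'fy': 422.03281378819185, 'cx': 276.31720940650007, 'cy': 210.76732617397826, 'extrinsics': array([[ 0.79879889, -0.30878326,  0.5163073 ,  1.07964816],
       [ 0.60136763,  0.4335998 , -0.67107987, -0.70931556],
       [-0.01665251,  0.84654835,  0.5320513 ,  0.62672136],
       [ 0.        ,  0.        ,  0.        ,  1.        ]])}
{'img': (420, 560, 3), 'range_z': (420, 560), 'fx': 467.52476568119334, 'fy': 467.52476568119334, 'cx': 282.5311280868857, 'cy': 208.33326393432344, 'extrinsics': array([[-0.00646632,  0.98389496, -0.1786306 ,  0.37009521],
       [-0.99990225, -0.00414736,  0.01335227, -0.05690236],
       [ 0.01239638,  0.17869948,  0.98382561,  1.16821539],
       [ 0.        ,  0.        ,  0.        ,  1.        ]])}
```

View pics/scene0.png

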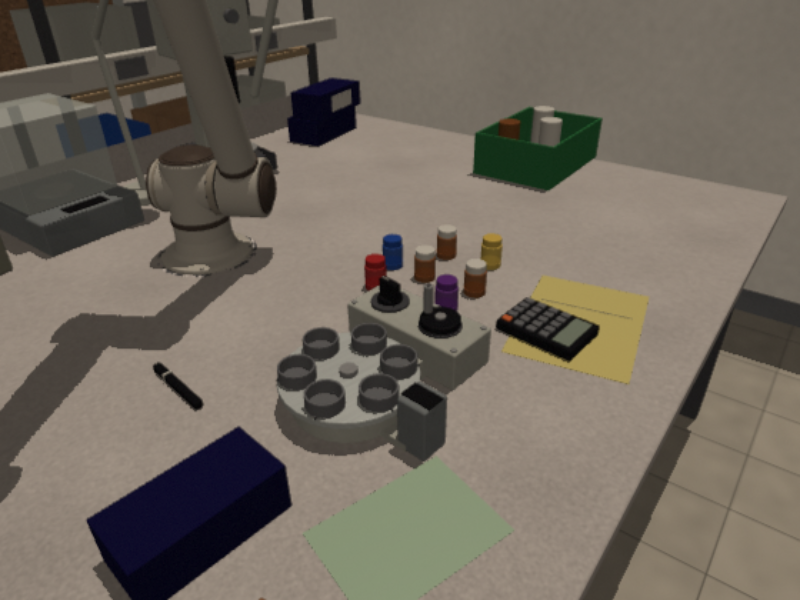

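View pics/top0.png

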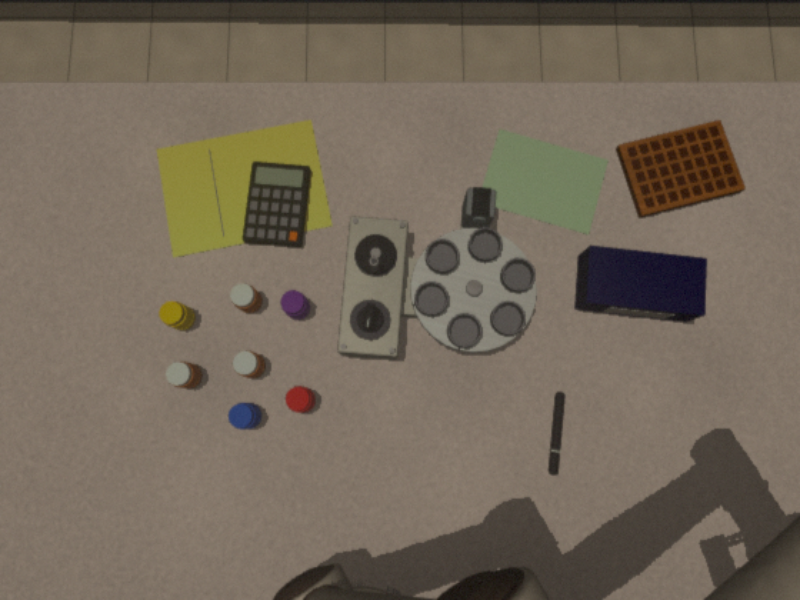

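The top view shows three white-capped amber jars at (243,296), (248,363) and (182,374). The look-alikes are purple (295,304), yellow (175,314), blue (243,415) and red (300,399), so their colours rule them out. The turntable is at (474,288), the knob at (375,255), the clamp at (370,320) and the reading head at (480,205).

```bash
python3 - <<'E'
from h import *
t=load('top'); s=load('scene')
im=t['img'][:,:,::-1]
cv2.imwrite('pics/topcrop.png',cv2.resize(im[140:310,100:390],None,fx=2.75,fy=2.75,interpolation=cv2.INTER_CUBIC))
cv2.imwrite('pics/scenecrop.png',cv2.resize(s['img'][150:320,185:355,::-1],None,fx=3.5,fy=3.5,interpolation=cv2.INTER_CUBIC))
# caps: pixels by height 0.066 in 3D, both views
def cloud(c):
    v,u=np.mgrid[0:420,0:560]; d=c['range_z']
    p=np.stack([(u-c['cx'])/c['fx']*d,-(v-c['cy'])/c['fy']*d,-d,np.ones_like(d)],-1)@c['extrinsics'].T
    return p[...,:3]
for n,c in(('top',t),('scene',s)):
    P=cloud(c); m=((abs(P[...,2]-.066)<.008)&(P[...,1]>.1)&(P[...,1]<.6)&(P[...,0]>.2)&(P[...,0]<.8)&(c['range_z']>0)).astype(np.uint8)
    k,l,st,ce=cv2.connectedComponentsWithStats(m)
    for i in range(1,k):
        if st[i,4]>60:
            q=P[l==i]; print(n,ce[i].round(1),st[i,4],'xy mid',((q.min(0)+q.max(0))/2).round(4),'med',np.median(q,0).round(4),c['img'][l==i].mean(0).round())
    for nm,z0,z1 in(('cuprim',.076,.083),('bar/handle',.104,.12),('handle',.125,.145),('knob',.084,.091),('hub',.062,.068)):
        m=((P[...,2]>z0)&(P[...,2]<z1)&(P[...,1]>-.35)&(P[...,1]<.2)&(P[...,0]>.3)&(P[...,0]<.75)&(c['range_z']>0)).astype(np.uint8)
        k,l,st,ce=cv2.connectedComponentsWithStats(m)
        for i in range(1,k):
            if st[i,4]>15:
                q=P[l==i]; print(n,nm,ce[i].round(1),st[i,4],((q.min(0)+q.max(0))/2).round(4),(np.ptp(q,0)).round(3))
E
```

```text
top [169.1 206.1] 220 xy mid [0.5777 0.1999 0.0644] med [0.5772 0.1998 0.0649] [135. 134. 119.]
top [203.8 211.1] 200 xy mid [0.5651 0.1183 0.0649] med [0.5644 0.116  0.0654] [85. 51. 90.]
top [119.4 218.7] 224 xy mid [0.5466 0.3169 0.0644] med [0.5467 0.3162 0.0651] [136. 118.  22.]
top [171.1 253.8] 230 xy mid [0.4626 0.1912 0.0642] med [0.4626 0.1907 0.0654] [136. 135. 122.]
top [124.4 261.2] 235 xy mid [0.4465 0.3004 0.0648] med [0.4465 0.2992 0.0651] [135. 134. 120.]
top [205.  278.9] 140 xy mid [0.4038 0.1113 0.0651] med [0.4038 0.1097 0.0651] [134.  44.  38.]
top [168.1 290.9] 242 xy mid [0.3769 0.1948 0.0646] med [0.3769 0.1948 0.0653] [ 50.  64. 107.]
top cuprim [333.9 152.4] 25 [ 0.7065 -0.1963  0.0794] [0.01  0.041 0.007]
top cuprim [340.8 161.9] 42 [ 0.6786 -0.2097  0.079 ] [0.02  0.051 0.006]
top cuprim [303.3 171.9] 35 [ 0.6518 -0.1263  0.0794] [0.035 0.034 0.007]
top cuprim [345.1 177.3] 31 [ 0.6474 -0.22    0.0798] [0.028 0.035 0.006]
top cuprim [316.8 183.4] 31 [ 0.633  -0.1498  0.0794] [0.037 0.029 0.007]
top cuprim [362.9 189.6] 83 [ 0.6083 -0.263   0.0793] [0.051 
[... 4928 characters left out ...]
0.6358 -0.125   0.0651] [0.038 0.034 0.006]
scene hub [207.3 254.8] 52 [ 0.5263 -0.2359  0.065 ] [0.033 0.038 0.006]
scene hub [243.7 257.5] 93 [ 0.59   -0.1905  0.0652] [0.026 0.028 0.006]
scene hub [278.2 259.8] 60 [ 0.6475 -0.1463  0.0651] [0.046 0.037 0.006]
scene hub [208.4 267.2] 61 [ 0.5442 -0.2485  0.0651] [0.041 0.047 0.006]
scene hub [265.2 268.5] 46 [ 0.6554 -0.1991  0.065 ] [0.037 0.032 0.005]
scene hub [226.1 272.8] 54 [ 0.6003 -0.2558  0.065 ] [0.034 0.038 0.006]
scene hub [228.4 286.5] 68 [ 0.6149 -0.269   0.0651] [0.046 0.046 0.006]
scene hub [264.8 283.1] 63 [ 0.6701 -0.2196  0.0651] [0.042 0.037 0.006]
scene hub [286.5 293.7] 38 [ 0.7278 -0.2259  0.065 ] [0.044 0.006 0.006]
```

View pics/topcrop.png

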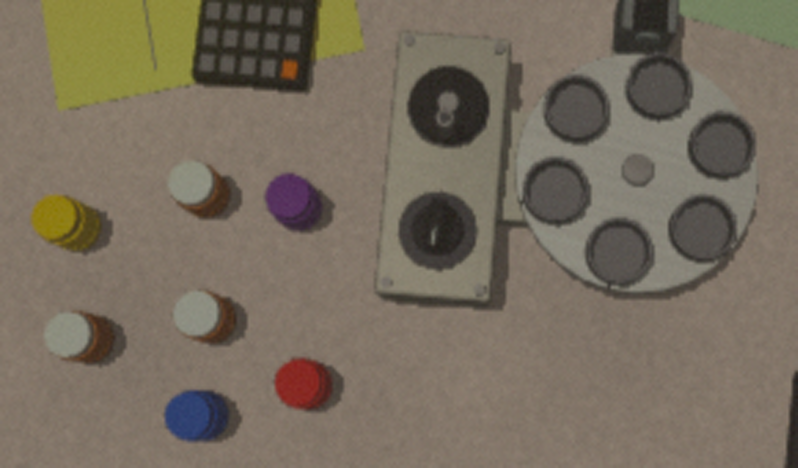

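View pics/scenecrop.png

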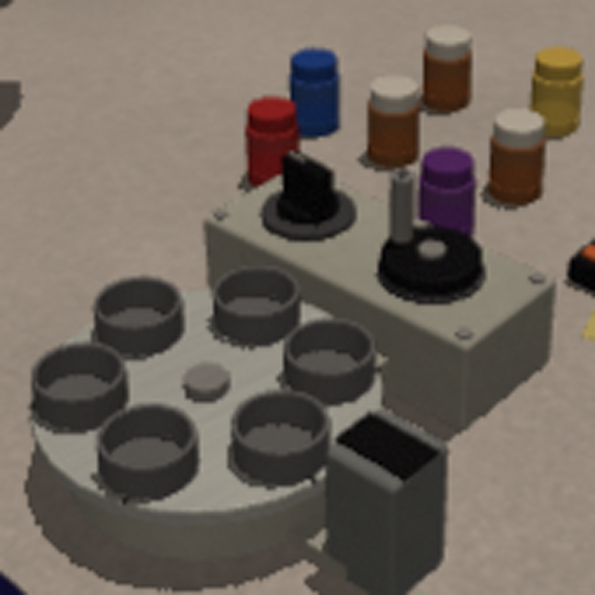

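Both crops confirm exactly three white-capped amber jars. In world x, y they are A (0.579,0.200), B (0.465,0.191) and C (0.448,0.300), each with its cap top at 66 mm as it should be. The cup rims are at 79 mm, the hub is at (0.589,-0.190), and the crank-to-clamp distance comes out at 109.5 mm, all matching the text. I'll use cups (0.642,-0.137), (0.516,-0.170) and (0.608,-0.263), which are 120° apart, with the tool at yaw -90 so it closes along world x.

>>> drive_tool --motion '[[[-61.1, 66.4, -1], [0, 0, -1.303], -0.45], [[-61.1, 66.4, -1], [0, 0, -1.303], -0.45], [[-61.1, 66.4, -1], [0, 0, -1.303], -0.45], [[-61.1, 66.4, -1], [0, 0, -1.303], -0.45], [[-61.1, 66.4, -1], [0, 0, -1.303], -0.45], [[-61.1, 66.4, -1], [0, 0, -1.303], -0.45], [[-61.1, 66.4, -1], [0, 0, -1.303], -0.45], [[-61.1, 66.4, -1], [0, 0, -1.303], -0.45]]' --newtons 20

```text
time_s: 1.1
position: [0.3949, -0.1563, 0.2053]
eef_rot: [-180.0, 0.0, -89.9]
ft_force: [1.5, -0.7, 0.3]
finger_gap: 0.729
finger_force: 0.0
```

>>> drive_tool --motion '[[[-35.6, -18.4, 0], [0, 0, 0], -0.45], [[-35.6, -18.4, 0], [0, 0, 0], -0.45], [[-35.6, -18.4, 0], [0, 0, 0], -0.45], [[-35.6, -18.4, 0], [0, 0, 0], -0.45], [[-35.6, -18.4, 0], [0, 0, 0], -0.45], [[-35.6, -18.4, 4], [0, 0, 0], -0.45], [[-35.6, -18.4, 4], [0, 0, 0], -0.45], [[-35.6, -18.4, 4], [0, 0, 0], -0.45]]'

```text
time_s: 2.1
position: [0.578, 0.1991, 0.1622]
eef_rot: [179.8, -0.1, -89.9]
ft_force: [-0.7, 0.0, 0.4]
finger_gap: 0.727
finger_force: 0.0
```

```bash
cat >> h.py <<'E'
def cloud(c):
    v,u=np.mgrid[0:420,0:560]; d=c['range_z']
    return (np.stack([(u-c['cx'])/c['fx']*d,-(v-c['cy'])/c['fy']*d,-d,np.ones_like(d)],-1)@c['extrinsics'].T)[...,:3]
def jars(z=.066,box=(.25,.8,.08,.6)):
    for n in('top','scene'):
        c=snap(n); P=cloud(c); r=c['img'].astype(int)
        m=((abs(P[...,2]-z)<.008)&(P[...,0]>box[0])&(P[...,0]<box[1])&(P[...,1]>box[2])&(P[...,1]<box[3])&(r.max(2)-r.min(2)<45)&(r.min(2)>60)).astype(np.uint8)
        k,l,st,ce=cv2.connectedComponentsWithStats(m)
        for i in range(1,k):
            if st[i,4]>25:
                q=P[l==i]; print(n,st[i,4],((q.min(0)+q.max(0))/2).round(4),np.ptp(q,0).round(3))
E
python3 -c "
from h import *
jars()"
```

```text
top 176 [0.5776 0.1977 0.0645] [0.039 0.034 0.012]
top 224 [0.4637 0.191  0.0652] [0.035 0.039 0.013]
top 225 [0.4469 0.2998 0.0641] [0.038 0.037 0.011]
scene 84 [0.449  0.3002 0.0638] [0.037 0.046 0.011]
scene 102 [0.4647 0.1914 0.0638] [0.039 0.042 0.011]
scene 112 [0.5795 0.2007 0.0635] [0.038 0.041 0.01 ]
```

>>> drive_tool --motion '[[[0, 0, 6], [0, 0, 0], -0.45], [[0, 0, 11], [0, 0, 0], -0.45], [[0, 0, 13.5], [0, 0, 0], -0.45], [[0, 0, 13.5], [0, 0, 0], -0.45], [[0, 0, 13.5], [0, 0, 0], 1], [[0, 0, 13.5], [0, 0, 0], 1], [[0, 0, 13.5], [0, 0, 0], 1], [[0, 0, 13.5], [0, 0, 0], 1]]' --newtons 20

```text
time_s: 3.2
position: [0.5789, 0.198, 0.0314]
eef_rot: [-179.9, 0.0, -90.0]
ft_force: [-1.4, -0.5, 5.1]
finger_gap: 0.452
finger_force: 20.0
```

```bash
python3 - <<'E'
from h import *
s=snap('scene')
cv2.imwrite('pics/g1.png',cv2.resize(s['img'][90:240,240:390,::-1],None,fx=4,fy=4,interpolation=cv2.INTER_CUBIC))
o=observe();print(o['finger_gap'],o['position'],o['ft_force'],o['torque'])
E
```

```text
0.4525578378116695 [0.5788842  0.19796669 0.03139913] [-2.07517746  0.31246141  6.04959626] [ 0.06931774  0.67522551 -0.07424488]
```

View pics/g1.png

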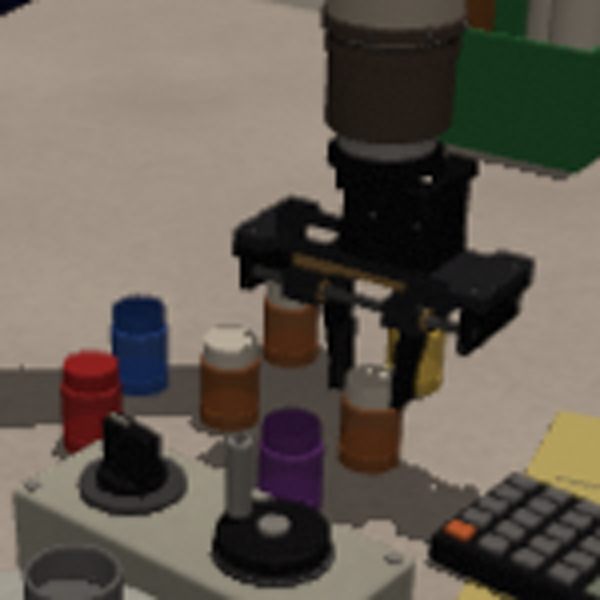

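The fingers hold the cap, with their tips on the glass shoulder. That works for placing too, since it gives more clearance over the cup rim. I'll lift.

>>> drive_tool --motion '[[[0, 0, -0.3], [0, 0, 0], 1], [[0, 0, -0.5], [0, 0, 0], 1], [[0, 0, -2], [0, 0, 0], 1], [[0, 0, -6], [0, 0, 0], 1], [[0, 0, -11], [0, 0, 0], 1], [[0, 0, -16], [0, 0, 0], 1], [[0, 0, -16], [0, 0, 0], 1], [[0, 0, -16], [0, 0, 0], 1]]' --newtons 25

```text
time_s: 4.25
position: [0.5778, 0.1975, 0.19]
eef_rot: [179.9, 0.0, -90.0]
ft_force: [0.4, 0.0, -2.7]
finger_gap: 0.447
finger_force: 25.0
```

```bash
python3 - <<'E'
from h import *
s=snap('scene'); c=proj(s,observe()['position']); print(c)
u,v=int(c[0]),int(c[1])
cv2.imwrite('pics/g2.png',cv2.resize(s['img'][v-50:v+50,u-50:u+50,::-1],None,fx=5,fy=5,interpolation=cv2.INTER_CUBIC))
P=cloud(s)[v-50:v+50,u-50:u+50]; im=s['img'][v-50:v+50,u-50:u+50].astype(int)
pos=observe()['position']
near=(np.linalg.norm(P[...,:2]-pos[:2],axis=-1)<.04)
a=near&(im[...,0]-im[...,2]>35)
w=near&(im.min(-1)>90)
for m in(a,w): q=P[m]; print(len(q),q.min(0).round(3),q.max(0).round(3),np.median(q,0).round(3))
print(observe()['finger_gap'],pos)
E
```

```text
(np.float64(334.3540158071461), np.float64(142.650205508353))
326 [0.546 0.171 0.158] [0.609 0.21  0.314] [0.587 0.182 0.189]
19 [0.563 0.2   0.224] [0.59  0.219 0.227] [0.578 0.209 0.225]
0.45308665847785473 [0.577489   0.19724271 0.18904177]
```

View pics/g2.png

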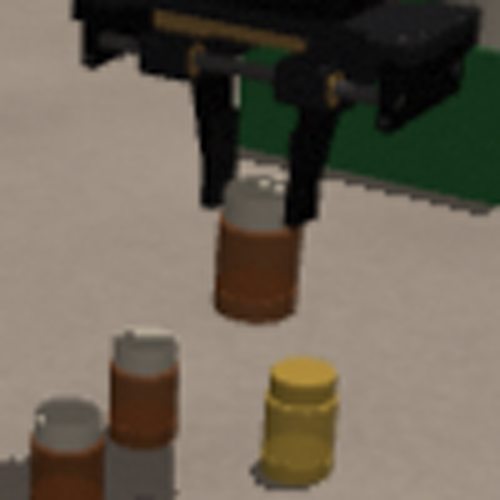

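The picture shows jar A hanging upright by its cap, with its bottom at about 0.159 m while the TCP is at 0.190. That means the TCP must reach about 0.088 for the jar to sit on the cup floor.

>>> drive_tool --motion '[[[3, 0, -4], [0, 0, 0], 1], [[9, -2, -4], [0, 0, 0], 1], [[15, -3, -4], [0, 0, 0], 1], [[21, -4.4, -4], [0, 0, 0], 1], [[27, -5.5, -4], [0, 0, 0], 1], [[33.5, -6.5, -3], [0, 0, 0], 1], [[33.5, -6.5, 2], [0, 0, 0], 1], [[33.5, -6.5, 4], [0, 0, 0], 1]]'

```text
time_s: 5.3
position: [0.6401, -0.1385, 0.144]
eef_rot: [179.4, 0.1, -90.2]
ft_force: [0.3, 0.3, -0.8]
finger_gap: 0.451
finger_force: 25.0
```

```bash
python3 - <<'E'
from h import *
print(observe()['position'],observe()['time_s'],observe()['ft_force'])
for n in('top','scene'):
    c=snap(n);P=cloud(c)
    m=(abs(P[...,2]-.0785)<.005)
    # fit ring: circle with outer dia 57 / inner 50 around expected
    q=P[m&(np.hypot(P[...,0]-.6424,P[...,1]+.137)<.036)]
    if len(q)>20: print(n,len(q),((q.min(0)+q.max(0))/2).round(4),np.ptp(q,0).round(3))
    z=observe()['position'][2]-.031
    im=c['img'].astype(int)
    q=P[(abs(P[...,2]-z-.025)<.03)&(np.hypot(P[...,0]-.642,P[...,1]+.137)<.04)&(im[...,0]-im[...,2]>30)]
    if len(q): print('amber',len(q),q.min(0).round(4),q.max(0).round(4))
E
```

```text
[ 0.64007594 -0.13850542  0.14404851] 5.3 [ 0.31453482  0.32181853 -0.80494945]
scene 164 [ 0.6435 -0.1358  0.0779] [0.058 0.059 0.009]
amber 437 [ 0.6226 -0.1596  0.111 ] [ 0.6624 -0.125   0.1662]
```

>>> drive_tool --motion '[[[0, 0, 1], [0, 0, 0], 1], [[0, 0, 2], [0, 0, 0], 1], [[0, 0, 2.4], [0, 0, 0], 1], [[0, 0, 2.4], [0, 0, 0], 1]]'

```text
time_s: 5.9
position: [0.6435, -0.1372, 0.1262]
eef_rot: [180.0, -0.0, -90.0]
ft_force: [-0.2, -0.1, -1.4]
finger_gap: 0.45
finger_force: 25.0
```

```bash
cat >> h.py <<'E'
def held(cx,cy,cyl=.022):
    # jar axis in scene frame: fit circle of radius 22 mm to amber points; cup ring likewise
    from scipy.optimize import least_squares
    o=observe(); pos=o['position']; print(pos.round(4),o['ft_force'].round(1))
    c=snap('scene');P=cloud(c);im=c['img'].astype(int); z=pos[2]-.031
    q=P[(P[...,2]>z+.008)&(P[...,2]<z+.045)&(np.hypot(P[...,0]-pos[0],P[...,1]-pos[1])<.035)&(im[...,0]-im[...,2]>25)]
    f=least_squares(lambda p:np.hypot(q[:,0]-p[0],q[:,1]-p[1])-cyl,[pos[0],pos[1]],loss='soft_l1',f_scale=.002)
    print('jar',len(q),f.x.round(4),'rms',abs(f.fun).mean().round(4))
    m=(abs(P[...,2]-.0785)<.005)&(np.hypot(P[...,0]-cx,P[...,1]-cy)<.036)&(im.max(-1)-im.min(-1)<20)
    q=P[m]; print('cup',len(q),((q.min(0)+q.max(0))/2).round(4),np.ptp(q,0).round(3))
E
python3 -c "
from h import *
held(.6435,-.137)"
```

```text
[ 0.6435 -0.1372  0.1262] [-0.2 -0.1 -1.4]
jar 314 [ 0.6436 -0.1349] rms 0.0009
cup 118 [ 0.6432 -0.1383  0.0773] [0.057 0.055 0.008]
```

>>> drive_tool --motion '[[[0.2, 0, 1], [0, 0, 0], 1], [[0.2, 0, 2], [0, 0, 0], 1], [[0.2, 0, 3], [0, 0, 0], 1], [[0.2, 0, 3.6], [0, 0, 0], 1], [[0.2, 0, 3.8], [0, 0, 0], 1], [[0.2, 0, 3.8], [0, 0, 0], 1]]'

```text
time_s: 6.7
position: [0.6432, -0.14, 0.0886]
eef_rot: [179.9, -0.0, -90.0]
ft_force: [-2.2, 0.6, 4.7]
finger_gap: 0.451
finger_force: 25.0
```

It touched down at 0.0886 with 5 N, as expected. I'll release, rise and fetch jar B.

>>> drive_tool --motion '[[[0.2, 0, 3.8], [0, 0, 0], -0.45], [[0.2, 0, 3.8], [0, 0, 0], -0.45], [[0.2, 0, 3.6], [0, 0, 0], -0.45], [[0.2, 0, 1], [0, 0, 0], -0.45], [[0.2, 0, -4], [0, 0, 0], -0.45], [[0.2, 0, -8], [0, 0, 0], -0.45], [[-6, 4, -8], [0, 0, 0], -0.45], [[-12, 8, -8], [0, 0, 0], -0.45]]'

```text
time_s: 7.7
position: [0.5749, -0.0359, 0.168]
eef_rot: [-179.9, 0.0, -90.1]
ft_force: [0.4, 1.2, -0.0]
finger_gap: 0.725
finger_force: 0.0
```

```bash
python3 -c "
from h import *
print(observe()['position'])
jars()
jars(.123,(.45,.72,-.32,-.05))"
```

```text
[ 0.57487953 -0.03594788  0.16801035]
top 157 [0.4469 0.3059 0.0656] [0.038 0.026 0.011]
scene 83 [0.4515 0.2998 0.0635] [0.034 0.04  0.011]
scene 48 [0.4702 0.1941 0.0641] [0.03  0.039 0.01 ]
top 231 [ 0.6449 -0.1375  0.1221] [0.039 0.037 0.012]
scene 226 [ 0.6469 -0.1384  0.121 ] [0.039 0.04  0.012]
```

One slip there: I repeated the 3.8 cm shift as if it carried over, so the tool was commanded lower than intended for 0.25 s after the release. Jar A's cap still reads 0.122 m in its cup, so it is seated and upright. From here I'll count each shift from the current commanded pose.

>>> drive_tool --motion '[[[-5, 2.5, 0], [0, 0, 0], -0.45], [[-10, 5, 0], [0, 0, 0], -0.45], [[-15, 7.5, 0], [0, 0, 0], -0.45], [[-21, 9.9, 0], [0, 0, 0], -0.45], [[-21, 9.9, 0], [0, 0, 0], -0.45], [[-21, 9.9, 0], [0, 0, 0], -0.45]]'

```text
time_s: 8.65
position: [0.4768, 0.1731, 0.1679]
eef_rot: [180.0, -0.0, -90.0]
ft_force: [-0.2, 0.4, -0.7]
finger_gap: 0.724
finger_force: 0.0
```

```bash
python3 - <<'E'
from h import *
print(observe()['position'])
jars()
s=load('scene')
cv2.imwrite('pics/c1.png',cv2.resize(s['img'][150:310,185:345,::-1],None,fx=3.7,fy=3.7,interpolation=cv2.INTER_CUBIC))
E
```

```text
[0.47681076 0.17312061 0.16793006]
top 58 [0.4659 0.1785 0.0656] [0.031 0.013 0.01 ]
top 227 [0.4467 0.3001 0.0645] [0.038 0.038 0.012]
scene 85 [0.4497 0.2993 0.0636] [0.038 0.041 0.011]
scene 101 [0.4663 0.1924 0.0638] [0.042 0.042 0.011]
```

View pics/c1.png

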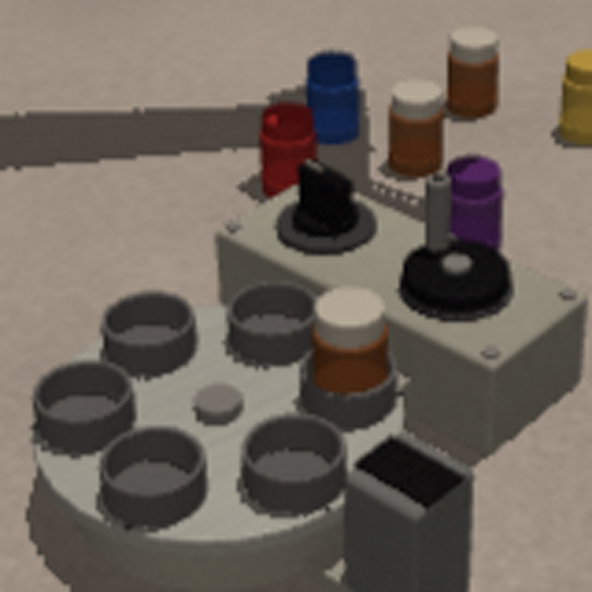

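The picture shows jar A standing in its cup at crop pixel (350,340). Jar B hasn't moved, so I'll centre over it and take the cap slightly higher than before.

>>> drive_tool --motion '[[[-1.9, 1.2, 0], [0, 0, 0], -0.45], [[-1.9, 1.2, 0], [0, 0, 0], -0.45], [[-1.9, 1.2, 5], [0, 0, 0], -0.45], [[-1.9, 1.2, 10], [0, 0, 0], -0.45], [[-1.9, 1.2, 13.4], [0, 0, 0], -0.45], [[-1.9, 1.2, 13.4], [0, 0, 0], -0.45], [[-1.9, 1.2, 13.4], [0, 0, 0], 1], [[-1.9, 1.2, 13.4], [0, 0, 0], 1]]'

```text
time_s: 9.75
position: [0.4654, 0.1929, 0.0359]
eef_rot: [-179.8, 0.1, -90.0]
ft_force: [-0.3, -0.8, -0.4]
finger_gap: 0.577
finger_force: 0.0
```

>>> drive_tool --motion '[[[0, 0, 0], [0, 0, 0], 1], [[0, 0, 0], [0, 0, 0], 1]]'

```text
time_s: 10.0
position: [0.4646, 0.1927, 0.0353]
eef_rot: [-179.9, 0.1, -90.0]
ft_force: [-0.9, 0.8, 5.4]
finger_gap: 0.446
finger_force: 25.0
```

>>> drive_tool --motion '[[[0, 0, -1], [0, 0, 0], 1], [[0, 0, -6], [0, 0, 0], 1], [[0, 0, -12], [0, 0, 0], 1], [[2, 0, -17], [0, 0, 0], 1], [[8, -1, -17], [0, 0, 0], 1], [[14, -2, -17], [0, 0, 0], 1], [[20, -3, -17], [0, 0, 0], 1], [[26, -4, -17], [0, 0, 0], 1]]'

```text
time_s: 11.0
position: [0.5038, -0.0695, 0.2046]
eef_rot: [-180.0, 0.0, -90.0]
ft_force: [0.3, 0.2, -1.8]
finger_gap: 0.447
finger_force: 25.0
```

>>> drive_tool --motion '[[[5, -0.5, 0], [0, 0, 0], 1], [[10.2, -1.2, 0], [0, 0, 0], 1], [[10.2, -1.2, 3], [0, 0, 0], 1], [[10.2, -1.2, 6.5], [0, 0, 0], 1], [[10.2, -1.2, 7.5], [0, 0, 0], 1], [[10.2, -1.2, 7.5], [0, 0, 0], 1]]'

```text
time_s: 11.75
position: [0.516, -0.1697, 0.1293]
eef_rot: [180.0, -0.0, -90.0]
ft_force: [-0.2, -0.6, -1.3]
finger_gap: 0.447
finger_force: 25.0
```

```bash
python3 -c "
from h import *
held(.517,-.1697)"
```

```text
[ 0.516  -0.1697  0.1293] [-0.2 -0.6 -1.3]
jar 297 [ 0.5161 -0.1707] rms 0.0009
cup 104 [ 0.5194 -0.1691  0.0785] [0.051 0.057 0.01 ]
```

>>> drive_tool --motion '[[[-0.1, -0.1, 1], [0, 0, 0], 1], [[-0.1, -0.1, 2], [0, 0, 0], 1], [[-0.1, -0.1, 3], [0, 0, 0], 1], [[-0.1, -0.1, 3.6], [0, 0, 0], 1], [[-0.1, -0.1, 3.8], [0, 0, 0], 1], [[-0.1, -0.1, 3.8], [0, 0, 0], 1]]'

```text
time_s: 12.55
position: [0.517, -0.1693, 0.0917]
eef_rot: [180.0, -0.1, -90.0]
ft_force: [-2.2, -1.4, 4.2]
finger_gap: 0.447
finger_force: 25.0
```

>>> drive_tool --motion '[[[0, 0, 0], [0, 0, 0], -0.45], [[0, 0, 0], [0, 0, 0], -0.45], [[0, 0, -0.5], [0, 0, 0], -0.45], [[0, 0, -4], [0, 0, 0], -0.45], [[0, 0, -8], [0, 0, 0], -0.45], [[-5, 0.7, -8], [0, 0, 0], -0.45], [[-11, 1.6, -8], [0, 0, 0], -0.45], [[-17, 2.5, -8], [0, 0, 0], -0.45]]'

```text
time_s: 13.55
position: [0.492, 0.0029, 0.1717]
eef_rot: [-179.9, 0.0, -90.1]
ft_force: [0.5, 0.3, 0.5]
finger_gap: 0.73
finger_force: 0.0
```

>>> drive_tool --motion '[[[-6, 0.9, 0], [0, 0, 0], -0.45], [[-12, 1.8, 0], [0, 0, 0], -0.45], [[-18, 2.7, 0], [0, 0, 0], -0.45], [[-24, 3.6, 0], [0, 0, 0], -0.45], [[-30, 4.4, 0], [0, 0, 0], -0.45], [[-30, 4.4, 0], [0, 0, 0], -0.45], [[-30, 4.4, 0], [0, 0, 0], -0.45]]'

```text
time_s: 14.42
position: [0.4477, 0.3014, 0.171]
eef_rot: [180.0, -0.0, -90.0]
ft_force: [-0.0, -0.7, 0.1]
finger_gap: 0.728
finger_force: 0.0
```

```bash
python3 -c "
from h import *
print(observe()['position'])
jars()
jars(.123,(.45,.72,-.32,-.05))"
```

```text
[0.44774762 0.30135264 0.17104286]
top 223 [0.4469 0.2994 0.0655] [0.038 0.039 0.012]
scene 82 [0.4505 0.2994 0.0635] [0.037 0.041 0.01 ]
top 230 [ 0.6449 -0.1374  0.1228] [0.039 0.037 0.012]
top 240 [ 0.5155 -0.1705  0.1217] [0.039 0.038 0.013]
scene 193 [ 0.5183 -0.1713  0.1205] [0.041 0.04  0.011]
scene 222 [ 0.6469 -0.1382  0.121 ] [0.039 0.04  0.011]
```

Two jars are seated and jar C hasn't moved, so I'll grasp it.

>>> drive_tool --motion '[[[0.1, -0.1, 5], [0, 0, 0], -0.45], [[0.1, -0.1, 10], [0, 0, 0], -0.45], [[0.1, -0.1, 13.6], [0, 0, 0], -0.45], [[0.1, -0.1, 13.6], [0, 0, 0], -0.45], [[0.1, -0.1, 13.6], [0, 0, 0], 1], [[0.1, -0.1, 13.6], [0, 0, 0], 1], [[0.1, -0.1, 13.6], [0, 0, 0], 1], [[0.1, -0.1, 13.6], [0, 0, 0], 1]]'

```text
time_s: 15.62
position: [0.4493, 0.3008, 0.0365]
eef_rot: [-179.9, 0.1, -90.0]
ft_force: [-2.5, 0.8, 7.0]
finger_gap: 0.442
finger_force: 25.0
```

>>> drive_tool --motion '[[[0, 0, -1], [0, 0, 0], 1], [[0, 0, -6], [0, 0, 0], 1], [[0, 0, -12], [0, 0, 0], 1], [[2, -1, -17.5], [0, 0, 0], 1], [[8, -3, -17.5], [0, 0, 0], 1], [[14, -5, -17.5], [0, 0, 0], 1], [[20, -7, -17.5], [0, 0, 0], 1], [[26, -9, -17.5], [0, 0, 0], 1]]'

```text
time_s: 16.62
position: [0.5382, 0.0412, 0.2104]
eef_rot: [-180.0, 0.0, -90.0]
ft_force: [0.5, 0.9, -1.4]
finger_gap: 0.447
finger_force: 25.0
```

>>> drive_tool --motion '[[[6, -1.4, 0], [0, 0, 0], 1], [[12, -2.8, 0], [0, 0, 0], 1], [[18, -4.2, 0], [0, 0, 0], 1], [[24, -5.5, 0], [0, 0, 0], 1], [[29.5, -6.8, 0], [0, 0, 0], 1], [[29.5, -6.8, 3], [0, 0, 0], 1], [[29.5, -6.8, 5], [0, 0, 0], 1], [[29.5, -6.8, 5], [0, 0, 0], 1]]'

```text
time_s: 17.62
position: [0.6044, -0.2517, 0.1578]
eef_rot: [179.7, 0.1, -90.0]
ft_force: [0.3, 0.3, -1.7]
finger_gap: 0.447
finger_force: 25.0
```

```bash
python3 -c "
from h import *
held(.6093,-.2633)"
```

```text
[ 0.6044 -0.2517  0.1578] [ 0.3  0.3 -1.7]
jar 370 [ 0.6037 -0.2524] rms 0.0008
cup 210 [ 0.6075 -0.264   0.0776] [0.057 0.055 0.008]
```

>>> drive_tool --motion '[[[1.1, -0.5, 1], [0, 0, 0], 1], [[1.1, -0.5, 2.5], [0, 0, 0], 1], [[1.1, -0.5, 2.5], [0, 0, 0], 1], [[1.1, -0.5, 2.5], [0, 0, 0], 1]]'

```text
time_s: 18.18
position: [0.6112, -0.2629, 0.1352]
eef_rot: [180.0, -0.0, -90.0]
ft_force: [0.1, -0.7, -1.5]
finger_gap: 0.448
finger_force: 25.0
```

```bash
python3 -c "
from h import *
held(.6093,-.2633)"
```

```text
[ 0.6112 -0.2629  0.1352] [ 0.1 -0.7 -1.5]
jar 354 [ 0.6106 -0.2636] rms 0.0008
cup 146 [ 0.6082 -0.2654  0.0779] [0.057 0.054 0.009]
```

>>> drive_tool --motion '[[[0, 0.15, 1], [0, 0, 0], 1], [[0, 0.15, 2], [0, 0, 0], 1], [[0, 0.15, 3], [0, 0, 0], 1], [[0, 0.15, 3.9], [0, 0, 0], 1], [[0, 0.15, 4.2], [0, 0, 0], 1], [[0, 0.15, 4.2], [0, 0, 0], 1]]'

```text
time_s: 18.98
position: [0.6094, -0.2633, 0.0939]
eef_rot: [180.0, -0.0, -90.0]
ft_force: [-2.0, -0.4, 2.3]
finger_gap: 0.447
finger_force: 25.0
```

>>> drive_tool --motion '[[[0, 0, 0], [0, 0, 0], -0.45], [[0, 0, 0], [0, 0, 0], -0.45], [[0, 0, -0.5], [0, 0, 0], -0.45], [[0, 0, -5], [0, 0, 0], -0.45], [[0, 0, -11], [0, 0, 0], -0.45], [[-1, 3, -11], [0, 0, -0.18], -0.45], [[-2, 6, -11], [0, 0, -0.36], -0.45], [[-3, 9, -11], [0, 0, -0.54], -0.45]]'

```text
time_s: 19.98
position: [0.5191, -0.2325, 0.2037]
eef_rot: [-179.9, -0.0, -58.7]
ft_force: [0.0, -0.1, 0.1]
finger_gap: 0.727
finger_force: 0.0
```

```bash
cat >> h.py <<'E'
def bar():
    for n in('top','scene'):
        c=snap(n);P=cloud(c)
        q=P[(P[...,2]>.110)&(P[...,2]<.119)&(np.hypot(P[...,0]-.535,P[...,1]+.015)<.035)]
        if len(q)>20:
            r=cv2.minAreaRect((q[:,:2]*1000).astype(np.float32)); e=np.linalg.eigh(np.cov(q[:,:2].T))[1][:,1]; e*=np.sign(e[0])
            print(n,'bar',len(q),r,'pca',np.degrees(np.arctan2(e[1],e[0])).round(1),'ztop',np.percentile(q[:,2],90).round(4))
def handle():
    for n in('top','scene'):
        c=snap(n);P=cloud(c)
        q=P[(P[...,2]>.131)&(P[...,2]<.142)&(np.hypot(P[...,0]-.643,P[...,1]+.0245)<.04)]
        if len(q)>5: print(n,'handle',len(q),((q.min(0)+q.max(0))/2).round(4),q[:,2].max().round(4))
        q=P[(P[...,2]>.084)&(P[...,2]<.090)&(np.hypot(P[...,0]-.643,P[...,1]+.0245)<.04)]
        if len(q)>5: print(n,'knob',len(q),((q.min(0)+q.max(0))/2).round(4),np.ptp(q,0).round(3))
E
python3 -c "
from h import *
print(observe()['position'],observe()['eef_rot'])
jars(.123,(.45,.72,-.32,-.05)); bar(); handle()"
```

```text
[ 0.51907987 -0.23251798  0.20373665] [-1.79932421e+02 -4.82538164e-02 -5.87120852e+01]
top 222 [ 0.5169 -0.1715  0.1215] [0.037 0.037 0.011]
scene 193 [ 0.5182 -0.1711  0.1203] [0.039 0.041 0.01 ]
scene 221 [ 0.6465 -0.1375  0.1203] [0.041 0.041 0.01 ]
scene 275 [ 0.608  -0.265   0.1212] [0.041 0.04  0.012]
scene bar 67 ((535.6468505859375, -15.626389503479004), (16.20009422302246, 41.91352081298828), 83.41908264160156) pca -8.8 ztop 0.1158
scene handle 36 [ 0.6223 -0.0143  0.1357] 0.1403
scene knob 356 [ 0.6447 -0.0254  0.0869] [0.065 0.069 0.006]
```

All three jars are seated, with cap tops at about 0.121–0.123 m.

One thing has changed: the crank handle has gone round about 20° since the start. That is about 1° of table, and it must have come from the overlong push at jar A driving the worm back. I'll leave it alone until the clamp is unlocked. Next is the clamp, whose bar is at (0.5345,-0.0153) with direction about -8°.

>>> drive_tool --motion '[[[-5, -3.5, 0], [0, 0, -0.18], -0.45], [[-10, -7, 0], [0, 0, -0.36], -0.45], [[-15, -10.5, 0], [0, 0, -0.54], -0.45], [[-17.8, -12.5, 0], [0, 0, -0.72], -0.45], [[-17.8, -12.5, 0], [0, 0, -0.89], -0.45], [[-17.8, -12.5, 0], [0, 0, -0.89], -0.45], [[-17.8, -12.5, 0], [0, 0, -0.89], -0.45]]'

```text
time_s: 21.15
position: [0.5357, -0.0162, 0.203]
eef_rot: [180.0, 0.0, -8.3]
ft_force: [-0.2, -0.2, -0.4]
finger_gap: 0.723
finger_force: 0.0
```

```bash
cat >> h.py <<'E'
def table():
    from scipy.optimize import least_squares
    for n in('top','scene'):
        c=snap(n);P=cloud(c); im=c['img'].astype(int)
        q=P[(abs(P[...,2]-.0785)<.004)&(np.hypot(P[...,0]-.589,P[...,1]+.19)<.108)&(im.max(-1)-im.min(-1)<20)][:,:2]
        def f(p):
            a=p[2]+np.arange(6)*np.pi/3; C=np.stack([p[0]+.076*np.cos(a),p[1]+.076*np.sin(a)],1)
            return np.hypot(*(q[:,None]-C[None]).transpose(2,0,1)).min(1)-.0268
        r=min((least_squares(f,[.589,-.19,t],loss='soft_l1',f_scale=.001) for t in np.radians([-60,-40,-20,0])),key=lambda r:r.cost)
        print(n,'table',len(q),r.x[:2].round(4),'ang',(np.degrees(r.x[2])%60).round(2),abs(r.fun).mean().round(4))
E
python3 -c "
from h import *
print(observe()['position'],observe()['eef_rot']);table();handle()"
```

```text
[ 0.53574528 -0.01622327  0.20298225] [ 1.79991227e+02  1.17442654e-02 -8.25715331e+00]
top table 475 [ 0.5878 -0.19  ] ang 43.8 0.001
scene table 745 [ 0.5901 -0.1905] ang 43.85 0.001
scene handle 33 [ 0.6229 -0.0144  0.1352] 0.1394
scene knob 366 [ 0.6449 -0.0234  0.087 ] [0.066 0.071 0.006]
```

>>> drive_tool --motion '[[[-0.1, -0.1, 5], [0, 0, 0], -0.45], [[-0.1, -0.1, 9], [0, 0, 0], -0.45], [[-0.1, -0.1, 11.7], [0, 0, 0], -0.45], [[-0.1, -0.1, 11.7], [0, 0, 0], -0.45], [[-0.1, -0.1, 11.7], [0, 0, 0], 1], [[-0.1, -0.1, 11.7], [0, 0, 0], 1], [[-0.1, -0.1, 11.7], [0, 0, 0], 1], [[-0.1, -0.1, 11.7], [0, 0, 0], 1]]' --newtons 20

```text
time_s: 22.35
position: [0.5348, -0.0147, 0.0868]
eef_rot: [-180.0, -0.1, -8.1]
ft_force: [0.3, -0.5, -0.4]
finger_gap: 0.36
finger_force: 0.0
```

>>> drive_tool --motion '[[[0, 0, 0], [0, 0, 0], 1], [[0, 0, 0], [0, 0, 0], 1]]'

```text
time_s: 22.6
position: [0.5345, -0.0147, 0.0863]
eef_rot: [-180.0, -0.0, -8.1]
ft_force: [0.3, 0.8, -0.4]
finger_gap: 0.157
finger_force: 19.9
```

>>> drive_tool --motion '[[[0, 0, 0], [0, 0, 0.16], 1], [[0, 0, 0], [0, 0, 0.32], 1], [[0, 0, 0], [0, 0, 0.48], 1], [[0, 0, 0], [0, 0, 0.64], 1], [[0, 0, 0], [0, 0, 0.8], 1], [[0, 0, 0], [0, 0, 0.96], 1], [[0, 0, 0], [0, 0, 1.12], 1], [[0, 0, 0], [0, 0, 1.28], 1]]'

```text
time_s: 23.6
position: [0.5333, -0.0158, 0.0862]
eef_rot: [179.8, -0.1, -81.7]
ft_force: [-2.1, -2.1, 2.5]
finger_gap: 0.156
finger_force: 19.9
```

>>> drive_tool --motion '[[[0, 0, 0], [0, 0, 0.1], 1], [[0, 0, 0], [0, 0, 0.2], 1], [[0, 0, 0], [0, 0, 0.25], 1], [[0, 0, 0], [0, 0, 0.27], 1], [[0, 0, 0], [0, 0, 0.28], 1], [[0, 0, 0], [0, 0, 0.28], 1]]'

```text
time_s: 24.35
position: [0.5331, -0.0157, 0.0862]
eef_rot: [179.8, -0.1, -97.4]
ft_force: [-4.5, -2.9, 5.0]
finger_gap: 0.157
finger_force: 20.7
```

```bash
python3 -c "
from h import *
o=observe();print(o['position'],o['eef_rot'],o['torque'],o['ft_force'],o['joint_pos']);handle();table()"
```

```text
[ 0.53305709 -0.01569462  0.08622586] [ 1.79827606e+02 -1.18003553e-01 -9.73724297e+01] [-1.03392     1.34676373  0.51299317] [-4.45735759 -2.88703052  4.9770004 ] [ 15.77651508  19.80141072 -21.18072055   0.05378648 -49.22278516
 -23.18432415]
top knob 12 [ 0.6671 -0.0423  0.0865] [0.01  0.014 0.005]
scene handle 35 [ 0.6222 -0.0148  0.1358] 0.1404
scene knob 357 [ 0.6447 -0.0249  0.087 ] [0.065 0.066 0.006]
top table 538 [ 0.5877 -0.19  ] ang 43.9 0.001
scene table 740 [ 0.5899 -0.1905] ang 43.79 0.001
```

A moment of 0.5 N m about the vertical means the bar is on its stop, so the clamp is unlocked. I'll release and go up.

>>> drive_tool --motion '[[[0, 0, 0], [0, 0, -0.02], -0.45], [[0, 0, 0], [0, 0, -0.04], -0.45], [[0, 0, 0], [0, 0, -0.04], -0.45], [[0, 0, -5], [0, 0, -0.04], -0.45], [[0, 0, -11], [0, 0, -0.04], -0.45], [[0, -4, -12], [0, 0, -0.04], -0.45], [[0, -9, -12], [0, 0, -0.04], -0.45], [[0, -9, -12], [0, 0, -0.04], -0.45]]'

```text
time_s: 25.55
position: [0.6261, -0.0265, 0.2044]
eef_rot: [180.0, 0.0, -95.2]
ft_force: [-0.4, -0.8, -0.5]
finger_gap: 0.722
finger_force: 0.0
```

```bash
python3 -c "
from h import *
o=observe();print(o['position'],o['eef_rot']);handle();bar();table()"
```

```text
[ 0.62609801 -0.0265077   0.20441285] [ 1.79967323e+02  5.37531681e-03 -9.52258798e+01]
top knob 107 [ 0.6596 -0.0161  0.087 ] [0.021 0.043 0.006]
scene handle 33 [ 0.6219 -0.0137  0.1354] 0.1398
scene knob 358 [ 0.6451 -0.025   0.087 ] [0.066 0.068 0.006]
top bar 98 ((532.6236572265625, -14.964666366577148), (41.10801315307617, 13.823538780212402), 87.3056640625) pca 85.5 ztop 0.1152
scene bar 63 ((535.11767578125, -15.554702758789062), (39.27479553222656, 15.204510688781738), 84.94803619384766) pca 85.5 ztop 0.1154
top table 546 [ 0.5877 -0.1901] ang 43.92 0.001
scene table 744 [ 0.5901 -0.1906] ang 43.81 0.001
```

The clamp is now across: the bar is at 85.2°, so stage x is at -4.8°. The table line stands at -16.1°, which needs 48.6° of table, or about 875° of crank. The handle bearing, 155° down to -4.8° plus two turns, gives 880°, so the two agree. Next I'll take the handle at (0.6218,-0.0142).

>>> drive_tool --motion '[[[-1.2, 0.5, 4], [0, 0, 0], -0.45], [[-1.2, 0.5, 8], [0, 0, 0], -0.45], [[-1.2, 0.5, 11.4], [0, 0, 0], -0.45], [[-1.2, 0.5, 11.4], [0, 0, 0], -0.45], [[-1.2, 0.5, 11.4], [0, 0, 0], 1], [[-1.2, 0.5, 11.4], [0, 0, 0], 1], [[-1.2, 0.5, 11.4], [0, 0, 0], 1], [[-1.2, 0.5, 11.4], [0, 0, 0], 1]]' --newtons 20

```text
time_s: 26.85
position: [0.6201, -0.014, 0.0929]
eef_rot: [-179.9, 0.0, -95.2]
ft_force: [-0.9, 0.5, 0.5]
finger_gap: 0.354
finger_force: 0.0
```

>>> drive_tool --motion '[[[0, 0, 0], [0, 0, 0], 1], [[0, 0, 0], [0, 0, 0], 1]]'

```text
time_s: 27.1
position: [0.6202, -0.0141, 0.0923]
eef_rot: [-180.0, 0.0, -95.2]
ft_force: [0.5, 0.1, 0.5]
finger_gap: 0.173
finger_force: 20.0
```

```bash
cat >> h.py <<'E'
def circ(ph,end,step,R=.025,ks=None,yaw=None):
    # rows (cm, tool axes) relative to handle angle ph (deg), clockwise to end (deg, unwrapped)
    y=np.radians(observe()['eef_rot'][2] if yaw is None else yaw); X=np.array([np.cos(y),np.sin(y)]);Y=np.array([np.sin(y),-np.cos(y)])
    a0=np.radians(ph); a=ph
    while a>end+1e-6:
        a=max(a-step,end); r=np.radians(a); d=R*100*np.array([np.cos(r)-np.cos(a0),np.sin(r)-np.sin(a0)])
        print(round(a,1),[round(float(d@X),2),round(float(d@Y),2),0])
E
python3 -c "
from h import *
o=observe();print(o['position'],o['eef_rot'],o['ft_force'],o['finger_gap'])
circ(155,-205,24,yaw=-95.2)"
```

```text
[ 0.62020855 -0.01414358  0.09229001] [-1.79953302e+02  1.09663950e-03 -9.51532817e+01] [0.51100093 0.09333617 0.52717772] 0.17336458955096934
131 [-0.88, -0.55, 0]
107 [-1.47, -1.41, 0]
83 [-1.65, -2.43, 0]
59 [-1.4, -3.44, 0]
35 [-0.77, -4.26, 0]
11 [0.15, -4.75, 0]
-13 [1.19, -4.83, 0]
-37 [2.16, -4.48, 0]
-61 [2.91, -3.76, 0]
-85 [3.31, -2.79, 0]
-109 [3.27, -1.76, 0]
-133 [2.82, -0.82, 0]
-157 [2.03, -0.15, 0]
-181 [1.03, 0.14, 0]
-205 [0.0, 0.0, 0]
```

>>> drive_tool --motion '[[[-0.88, -0.55, 0], [0, 0, 0], 1], [[-1.47, -1.41, 0], [0, 0, 0], 1], [[-1.65, -2.43, 0], [0, 0, 0], 1], [[-1.4, -3.44, 0], [0, 0, 0], 1], [[-0.77, -4.26, 0], [0, 0, 0], 1], [[0.15, -4.75, 0], [0, 0, 0], 1], [[1.19, -4.83, 0], [0, 0, 0], 1], [[1.19, -4.83, 0], [0, 0, 0], 1]]'

```text
time_s: 28.1
position: [0.6672, -0.0305, 0.0923]
eef_rot: [-180.0, 0.0, -95.2]
ft_force: [-2.6, 0.1, 3.5]
finger_gap: 0.175
finger_force: 20.0
```

```bash
python3 -c "
from h import *
o=observe();print(o['position'],o['eef_rot'],o['ft_force'],o['torque'],o['finger_gap']);handle();table()
circ(-13,-205,24,yaw=-95.2);circ(-205,-373,24,yaw=-95.2)"
```

```text
[ 0.66715261 -0.03052304  0.09225583] [-1.79973187e+02  2.15478609e-02 -9.51919269e+01] [-2.59938192  0.08828692  3.51212457] [-0.02505641  0.9669799   0.01000987] 0.17508413793487762
top knob 87 [ 0.6461 -0.022   0.0871] [0.018 0.041 0.006]
scene handle 54 [ 0.6646 -0.0302  0.1369] 0.1419
scene knob 280 [ 0.6447 -0.0279  0.087 ] [0.066 0.063 0.006]
top table 556 [ 0.5877 -0.19  ] ang 34.79 0.001
scene table 725 [ 0.59   -0.1905] ang 34.65 0.001
-37 [0.98, 0.35, 0]
-61 [1.73, 1.07, 0]
-85 [2.12, 2.03, 0]
-109 [2.09, 3.07, 0]
-133 [1.64, 4.01, 0]
-157 [0.84, 4.68, 0]
-181 [-0.16, 4.97, 0]
-205 [-1.19, 4.83, 0]
-229 [-0.88, -0.55, 0]
-253 [-1.47, -1.41, 0]
-277 [-1.65, -2.43, 0]
-301 [-1.4, -3.44, 0]
-325 [-0.77, -4.26, 0]
-349 [0.15, -4.75, 0]
-373 [1.19, -4.83, 0]
```

The table turned 9.15° for about 165° of crank, as it should, and the forces are low. I'll keep winding.

>>> drive_tool --motion '[[[0.98, 0.35, 0], [0, 0, 0], 1], [[1.73, 1.07, 0], [0, 0, 0], 1], [[2.12, 2.03, 0], [0, 0, 0], 1], [[2.09, 3.07, 0], [0, 0, 0], 1], [[1.64, 4.01, 0], [0, 0, 0], 1], [[0.84, 4.68, 0], [0, 0, 0], 1], [[-0.16, 4.97, 0], [0, 0, 0], 1], [[-1.19, 4.83, 0], [0, 0, 0], 1]]'

```text
time_s: 29.3
position: [0.6198, -0.014, 0.0923]
eef_rot: [-180.0, -0.1, -95.1]
ft_force: [6.2, -6.9, -2.8]
finger_gap: 0.177
finger_force: 20.0
```

>>> drive_tool --motion '[[[-0.88, -0.55, 0], [0, 0, 0], 1], [[-1.47, -1.41, 0], [0, 0, 0], 1], [[-1.65, -2.43, 0], [0, 0, 0], 1], [[-1.4, -3.44, 0], [0, 0, 0], 1], [[-0.77, -4.26, 0], [0, 0, 0], 1], [[0.15, -4.75, 0], [0, 0, 0], 1], [[1.19, -4.83, 0], [0, 0, 0], 1]]'

```text
time_s: 30.18
position: [0.6674, -0.0293, 0.0922]
eef_rot: [-180.0, 0.1, -95.1]
ft_force: [-1.6, 3.8, 4.7]
finger_gap: 0.174
finger_force: 20.0
```

>>> drive_tool --motion '[[[0.98, 0.35, 0], [0, 0, 0], 1], [[1.73, 1.07, 0], [0, 0, 0], 1], [[2.12, 2.03, 0], [0, 0, 0], 1], [[2.09, 3.07, 0], [0, 0, 0], 1], [[1.64, 4.01, 0], [0, 0, 0], 1], [[0.84, 4.68, 0], [0, 0, 0], 1], [[-0.16, 4.97, 0], [0, 0, 0], 1], [[-1.19, 4.83, 0], [0, 0, 0], 1]]'

```text
time_s: 31.18
position: [0.6198, -0.014, 0.0923]
eef_rot: [-180.0, -0.1, -95.1]
ft_force: [6.7, -7.4, -1.8]
finger_gap: 0.177
finger_force: 20.0
```

>>> drive_tool --motion '[[[-0.88, -0.55, 0], [0, 0, 0], 1], [[-1.47, -1.41, 0], [0, 0, 0], 1], [[-1.65, -2.43, 0], [0, 0, 0], 1], [[-1.4, -3.44, 0], [0, 0, 0], 1], [[-0.77, -4.26, 0], [0, 0, 0], 1], [[0.15, -4.75, 0], [0, 0, 0], 1], [[0.15, -4.75, 0], [0, 0, 0], 1], [[0.15, -4.75, 0], [0, 0, 0], 1]]'

```text
time_s: 32.17
position: [0.6667, -0.0195, 0.0923]
eef_rot: [180.0, -0.0, -95.1]
ft_force: [-0.7, 1.2, 2.1]
finger_gap: 0.178
finger_force: 20.0
```

```bash
python3 -c "
from h import *
o=observe();print(o['position'],o['eef_rot'],o['ft_force'],o['finger_gap']);handle();table();table()
circ(11,-13,3,yaw=-95.2)"
```

```text
[ 0.66671288 -0.01948557  0.09228955] [ 1.79979460e+02 -1.73126275e-03 -9.51386653e+01] [-0.69069627  1.24025158  2.06026776] 0.17767215882213583
top knob 117 [ 0.6383 -0.0244  0.087 ] [0.031 0.064 0.006]
scene handle 66 [ 0.6658 -0.0204  0.1364] 0.1418
scene knob 319 [ 0.6445 -0.0245  0.087 ] [0.069 0.067 0.006]
top table 546 [ 0.5877 -0.1902] ang 56.15 0.001
scene table 705 [ 0.5901 -0.1905] ang 56.15 0.0011
top table 545 [ 0.5878 -0.1902] ang 56.24 0.001
scene table 719 [ 0.5901 -0.1906] ang 56.13 0.0011
8 [0.13, -0.03, 0]
5 [0.25, -0.06, 0]
2 [0.38, -0.08, 0]
-1 [0.51, -0.09, 0]
-4 [0.65, -0.1, 0]
-7 [0.78, -0.1, 0]
-10 [0.91, -0.09, 0]
-13 [1.04, -0.08, 0]
```

>>> drive_tool --motion '[[[0.3, -0.07, 0], [0, 0, 0], 1], [[0.5, -0.09, 0], [0, 0, 0], 1], [[0.68, -0.1, 0], [0, 0, 0], 1], [[0.68, -0.1, 0], [0, 0, 0], 1], [[0.68, -0.1, 0], [0, 0, 0], 1]]'

```text
time_s: 33.1
position: [0.6675, -0.0271, 0.0923]
eef_rot: [-180.0, -0.0, -95.2]
ft_force: [0.5, 1.5, 4.6]
finger_gap: 0.173
finger_force: 20.0
```

```bash
python3 - <<'E'
from h import *
o=observe();print(o['position'],o['ft_force']);handle();table();table()
t=load('top');s=load('scene')
ex=lambda c,x,y,w:cv2.resize(c['img'][y-w:y+w,x-w:x+w,::-1],(390,390),interpolation=cv2.INTER_CUBIC)
# pointer expected in each view
for c,ctr in((t,(.5878,-.1902)),(s,(.5901,-.1906))):
    a=np.radians(-4.8); print(proj(c,[ctr[0]+.110*np.cos(a),ctr[1]+.110*np.sin(a),.055]))
    a=np.radians(-4.8); print(proj(c,[ctr[0]+.104*np.cos(a),ctr[1]+.104*np.sin(a),.055]))
u,v=map(int,proj(t,[.6975,-.1995,.055])); u2,v2=map(int,proj(s,[.6995,-.2,.055])); print(u,v,u2,v2)
im=np.hstack([ex(t,u,v,22),ex(s,u2,v2,22)]); im=cv2.convertScaleAbs(im,alpha=1.5,beta=10)
cv2.imwrite('pics/ptr.png',im)
E
```

```text
[ 0.66748895 -0.02708954  0.09225525] [0.45902594 1.54273168 4.58990892]
top knob 100 [ 0.6438 -0.0268  0.087 ] [0.022 0.059 0.006]
scene handle 56 [ 0.6651 -0.0269  0.1366] 0.1419
scene knob 306 [ 0.6444 -0.0272  0.087 ] [0.066 0.064 0.006]
top table 542 [ 0.5877 -0.1901] ang 55.19 0.001
scene table 712 [ 0.59   -0.1906] ang 55.15 0.0011
top table 548 [ 0.5876 -0.19  ] ang 55.24 0.001
scene table 720 [ 0.59   -0.1906] ang 55.07 0.0011
(np.float64(333.7395255529468), np.float64(158.28372699583133))
(np.float64(333.59955641096064), np.float64(160.6202011883583))
(np.float64(282.5470576494067), np.float64(283.79699036734456))
(np.float64(280.2891145371267), np.float64(282.4713582628192))
333 158 282 283
```

View pics/ptr.png

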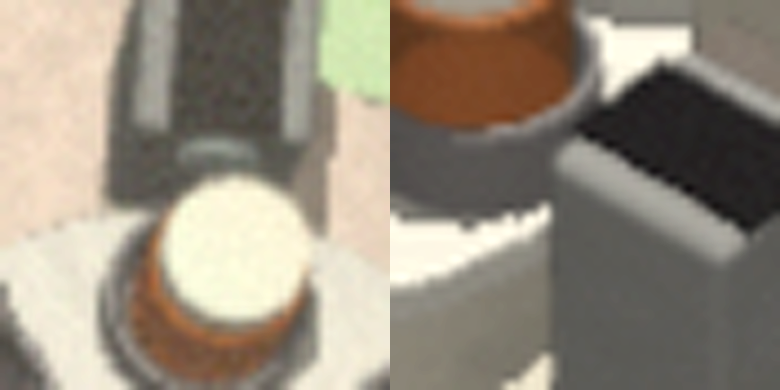

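The line itself is hidden in both views: jar A's cap covers it from the top (left half) and the reading head covers it in the scene view (right half). I'll rely on the six-cup fit, which puts the line at -4.84°. I'll release, go up, and check stage x against the long gearbox edges.

>>> drive_tool --motion '[[[0, 0, 0], [0, 0, 0], -0.45], [[0, 0, 0], [0, 0, 0], -0.45], [[0, 0, 0], [0, 0, 0], -0.45], [[0, 0, -5], [0, 0, 0], -0.45], [[0, 0, -11], [0, 0, 0], -0.45], [[-5, 5, -11], [0, 0, 0], -0.45], [[-10, 10, -11], [0, 0, 0], -0.45], [[-15, 15, -11], [0, 0, 0], -0.45]]'

```text
time_s: 34.4
position: [0.5458, 0.1183, 0.202]
eef_rot: [180.0, 0.0, -95.2]
ft_force: [0.5, 0.4, 0.2]
finger_gap: 0.723
finger_force: 0.0
```

```bash
python3 - <<'E'
from h import *
print(observe()['position'])
handle();table();table();bar()
from scipy.optimize import least_squares
for n in('top','scene'):
    c=snap(n);P=cloud(c)
    m=(abs(P[...,2]-.07)<.005)&(P[...,1]>-.1)&(P[...,1]<.06)&(P[...,0]>.45)&(P[...,0]<.75)&(np.hypot(P[...,0]-.589,P[...,1]+.19)>.115)
    q=P[m][:,:2]; r=cv2.minAreaRect((q*1000).astype(np.float32)); print(n,'box',len(q),r)
    # long edges: extreme y per x bin
    th=np.radians(-4.8);R=np.array([[np.cos(th),np.sin(th)],[-np.sin(th),np.cos(th)]]);z=q@R.T
    b=np.round(z[:,0]/.004).astype(int)
    for f in(np.min,np.max):
        e=np.array([[k*.004,f(z[b==k,1])] for k in np.unique(b) if (b==k).sum()>3])
        k=least_squares(lambda p:p[0]*e[:,0]+p[1]-e[:,1],[0,e[:,1].mean()],loss='soft_l1',f_scale=.0007).x
        print('  edge ang',(-4.8+np.degrees(np.arctan(k[0]))).round(2),k[1].round(4))
    # reading head top
    q=P[(abs(P[...,2]-.09)<.004)&(P[...,0]>.69)&(P[...,0]<.78)&(P[...,1]>-.25)&(P[...,1]<-.15)][:,:2]
    if len(q)>30: print('  head',len(q),cv2.minAreaRect((q*1000).astype(np.float32)))
E
```

```text
[0.545775   0.1183049  0.20201843]
top handle 33 [ 0.6655 -0.0259  0.136 ] 0.1394
top knob 464 [ 0.6405 -0.0244  0.087 ] [0.064 0.064 0.006]
scene handle 39 [ 0.6687 -0.0252  0.1358] 0.1402
scene knob 306 [ 0.6447 -0.0258  0.0871] [0.067 0.065 0.006]
top table 553 [ 0.5877 -0.1901] ang 55.23 0.001
scene table 715 [ 0.59   -0.1906] ang 55.13 0.001
top table 538 [ 0.5877 -0.19  ] ang 55.17 0.001
scene table 723 [ 0.5901 -0.1906] ang 55.18 0.001
top bar 100 ((532.3610229492188, -14.897636413574219), (40.98337173461914, 13.480127334594727), 83.5780258178711) pca 84.7 ztop 0.1158
scene bar 65 ((535.0782470703125, -16.721729278564453), (40.96336364746094, 15.098356246948242), 86.79328155517578) pca 83.7 ztop 0.1157
top box 2757 ((592.5100708007812, -20.079696655273438), (99.89619445800781, 235.03688049316406), 85.16162109375)
  edge ang -4.93 -0.0178
  edge ang -4.99 0.08
  head 380 ((730.3129272460938, -201.88531494140625), (48.819122314453125, 52.29044723510742), 87.26986694335938)
scene box 1477 ((594.3172607421875, -20.753429412841797), (102.6055908203125, 236.23670959472656), 85.25131225585938)
  edge ang -6.37 -0.0025
  edge ang -4.19 0.0681
  head 487 ((731.3975830078125, -202.1290740966797), (51.573246002197266, 52.011566162109375), 84.54776763916016)
```

Stage x by the gearbox edges and reading head is -4.65 to -4.96°, and the table line is at -4.82°, so it is on the pointer to about 0.1°. Now I'll lock the clamp.

>>> drive_tool --motion '[[[5, -0.5, 0], [0, 0, 0], -0.45], [[10, -1, 0], [0, 0, 0], -0.45], [[15.1, -1.6, 0], [0, 0, 0], -0.45], [[15.1, -1.6, 0], [0, 0, 0], -0.45], [[15.1, -1.6, 0], [0, 0, 0], -0.45], [[15.1, -1.6, 0], [0, 0, 0], -0.45]]'

```text
time_s: 35.65
position: [0.5497, -0.034, 0.2021]
eef_rot: [180.0, 0.0, -95.1]
ft_force: [0.8, -0.2, 0.7]
finger_gap: 0.727
finger_force: 0.0
```

>>> drive_tool --motion '[[[-1.7, 1.7, 0], [0, 0, 0], -0.45], [[-1.7, 1.7, 4], [0, 0, 0], -0.45], [[-1.7, 1.7, 9], [0, 0, 0], -0.45], [[-1.7, 1.7, 11.6], [0, 0, 0], -0.45], [[-1.7, 1.7, 11.6], [0, 0, 0], 1], [[-1.7, 1.7, 11.6], [0, 0, 0], 1], [[-1.7, 1.7, 11.6], [0, 0, 0], 1], [[-1.7, 1.7, 11.6], [0, 0, 0], 1]]'

```text
time_s: 36.65
position: [0.5349, -0.0159, 0.0873]
eef_rot: [-179.9, 0.0, -95.1]
ft_force: [-0.4, -0.2, 0.8]
finger_gap: 0.357
finger_force: 0.0
```

>>> drive_tool --motion '[[[0, 0, 0], [0, 0, 0], 1], [[0, 0, 0], [0, 0, 0], 1], [[0, 0, 0], [0, 0, 0], 1]]'

```text
time_s: 37.02
position: [0.533, -0.0162, 0.0864]
eef_rot: [179.9, -0.0, -95.2]
ft_force: [-4.1, 0.9, 5.6]
finger_gap: 0.154
finger_force: 20.0
```

Gripped, so I'll turn it anticlockwise 90°, slightly into the stop.

>>> drive_tool --motion '[[[0, 0, 0], [0, 0, -0.16], 1], [[0, 0, 0], [0, 0, -0.32], 1], [[0, 0, 0], [0, 0, -0.48], 1], [[0, 0, 0], [0, 0, -0.64], 1], [[0, 0, 0], [0, 0, -0.8], 1], [[0, 0, 0], [0, 0, -0.96], 1], [[0, 0, 0], [0, 0, -1.12], 1], [[0, 0, 0], [0, 0, -1.28], 1]]'

```text
time_s: 38.02
position: [0.5347, -0.0153, 0.0864]
eef_rot: [-179.9, -0.1, -21.5]
ft_force: [-2.8, 5.3, 3.2]
finger_gap: 0.16
finger_force: 20.0
```

>>> drive_tool --motion '[[[0, 0, 0], [0, 0, -0.12], 1], [[0, 0, 0], [0, 0, -0.22], 1], [[0, 0, 0], [0, 0, -0.29], 1], [[0, 0, 0], [0, 0, -0.31], 1], [[0, 0, 0], [0, 0, -0.32], 1], [[0, 0, 0], [0, 0, -0.32], 1]]'

```text
time_s: 38.78
position: [0.5349, -0.0148, 0.0864]
eef_rot: [-179.9, -0.1, -3.5]
ft_force: [-2.6, 5.2, 3.2]
finger_gap: 0.154
finger_force: 20.2
```

```bash
python3 -c "
from h import *
o=observe();print(o['position'],o['eef_rot'],o['torque'],o['ft_force'])"
```

```text
[ 0.53488819 -0.01480712  0.08641549] [-1.79870344e+02 -1.03455875e-01 -3.54795929e+00] [ 1.51696633  0.84683729 -0.24857913] [-2.55734784  5.21973431  3.19210755]
```

The moment of -0.25 N m shows it is on the locked stop. I'll release and withdraw straight up, away from everything, then check.

>>> drive_tool --motion '[[[0, 0, 0], [0, 0, 0.02], -0.45], [[0, 0, 0], [0, 0, 0.02], -0.45], [[0, 0, 0], [0, 0, 0.02], -0.45], [[0, 0, -5], [0, 0, 0.02], -0.45], [[0, 0, -11], [0, 0, 0.02], -0.45], [[-3, -5, -14], [0, 0, 0.02], -0.45], [[-6, -9, -14], [0, 0, 0.02], -0.45], [[-6, -9, -14], [0, 0, 0.02], -0.45]]'

```text
time_s: 39.78
position: [0.4787, 0.0793, 0.2271]
eef_rot: [-179.9, -0.1, -4.4]
ft_force: [0.1, -0.4, -0.8]
finger_gap: 0.723
finger_force: 0.0
```

```bash
python3 - <<'E'
from h import *
o=observe();print(o['position'],o['time_s'])
jars(.123,(.45,.75,-.32,-.05));bar();table();handle()
im=np.hstack([cv2.resize(load(n)['img'][...,::-1],(400,300)) for n in('top','scene')])
s=load('scene')['img'][150:350,150:420,::-1]
cv2.imwrite('pics/end.png',cv2.resize(s,(800,592),interpolation=cv2.INTER_CUBIC))
E
```

```text
[0.47868836 0.07925848 0.22707437] 39.775
top 228 [ 0.6639 -0.198   0.1214] [0.039 0.038 0.012]
top 238 [ 0.5538 -0.1233  0.1208] [0.038 0.039 0.011]
top 237 [ 0.5439 -0.2528  0.1224] [0.037 0.039 0.011]
scene 187 [ 0.5562 -0.1239  0.1206] [0.039 0.039 0.011]
scene 240 [ 0.5455 -0.2532  0.1206] [0.041 0.04  0.011]
scene 255 [ 0.6669 -0.1998  0.1207] [0.038 0.04  0.011]
top bar 95 ((531.440185546875, -15.23568344116211), (13.068257331848145, 39.93865966796875), 84.72792053222656) pca -5.1 ztop 0.1161
scene bar 63 ((534.989990234375, -15.167089462280273), (15.076486587524414, 41.06697463989258), 83.59529113769531) pca -4.7 ztop 0.1153
top table 512 [ 0.5878 -0.19  ] ang 55.18 0.001
scene table 725 [ 0.5901 -0.1906] ang 55.18 0.001
top handle 31 [ 0.6663 -0.0269  0.1363] 0.1415
top knob 481 [ 0.6412 -0.0244  0.087 ] [0.062 0.064 0.006]
scene handle 38 [ 0.6692 -0.0243  0.1356] 0.1401
scene knob 300 [ 0.6446 -0.0265  0.087 ] [0.067 0.064 0.006]
```

View pics/end.png

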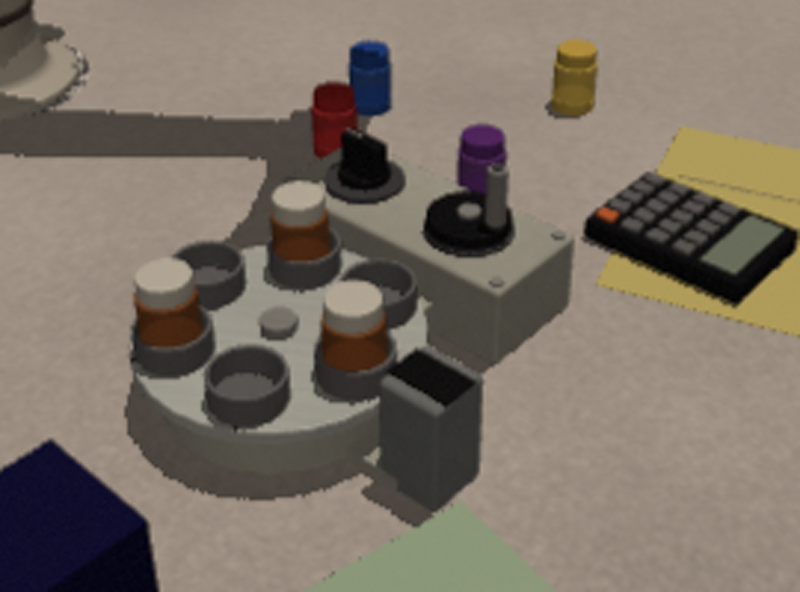

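The picture shows the three jars upright in cups at (300,220), (167,305) and (353,325), with no amber jars left on the bench. The bar is at -4.9°, in line with stage x, so the clamp is locked. The table line is at -4.82° and the look-alikes and calculator stand as they were. I'm handing in.

```bash
python3 -c "
from plant import hand_in
print(hand_in())"
```

```text
the job is handed in; nothing more can be done
None
```

I handed the job in with all three jars fully down in cups, the next line within about 0.2° of the pointer and the clamp locked again, but an overlong push of mine at the first jar probably made the crank slip about 20° (about 1° of table) while the clamp was still locked, which may count against the no-winding rule.

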